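Let the village board down off its ratchet stand

TASK

Lower the raised model village to the bottom of its ratchet stand: pick up the wooden-handled rod, hook its steel end under the crossbar at the outer end of the catch and lift it gently until the board starts to sink (lifted too far, the catch bites again; do not ram it), and hold it there until the board is all the way down. Then lay the rod flat back on its grey felt and let go; touch the stand with the rod only, and leave the mug, paint jar and tray of figures alone.

Things in the scene. Friction and masses are not known exactly. Their poses are not given: they have to be found in the camera images.
- stand: Ratchet lifting stand, fixed. Origin on the table midway between its two posts, under the toothed rack's front face. z up; local -x is the catch's side, +x the platform's. Posts 20 x 20 mm at local x 12 to 32, y -42 and +42, topped by a bar at 296 mm; base and feet 12 mm high within x -20 to 260, y -75 to 75. Nothing but the rod may touch the stand; over 30 N is ramming.
- bar_foot (a point): Point on the table straight below the middle of the catch's crossbar at rest (stand local x -62, y 0; axes as the stand). The bar is level, 10 mm thick, 70 mm along local y. Its HEIGHT IS NOT MEASURED: it is clamped anywhere in 44 mm slots, its underside is 143 to 187 mm above this point: feel for it from below with the rod, or look. It moves up to 12 mm in x as it is lifted.
- hinge_foot (a point): Point on the table below the catch's spring hinge (axis along local y, 170 mm up). The catch rocks like an anchor: at rest its lower hook holds the rack; with the bar lifted 13 to 20 mm the rack is free; beyond 20 mm its upper hook bites the rack and the board hangs again; a rigid stop comes at about 31 mm. So lift until the board sinks, a little more (2 to 3 mm), and hold there.
- bar_side (a point): Point on the table below the bar's end (stand local x -62, y +35). Arms 5 mm thick at local y -26 and +26 run level from the hinge to upright slot plates (z 138 to 202 mm) that hold the bar; between them nothing lies behind the bar, or below it, as far as local x -15 (the upper hook is a thin bar above it, at x -26, 210 mm up). Lifting the bar takes about 3 to 6 N at first, then 2 to 4 N.
- lift (a joint): Height (m) of the carriage with the village board (200 x 190 mm, 0.5 to 0.9 kg, stand local x 52 to 252) above its lowest position; 0 is fully down. Starts about 0.10 up, hanging on the catch. Sinks by itself at about 13 to 22 mm/s while the catch is held free; let go, the catch springs back and stops it at the next tooth (20 mm pitch).
- rod: Rod tool, loose, 185 mm long, 0.12 to 0.18 kg. Origin at the centre of its wooden handle; x runs along it to the steel end. Handle 90 x 22 x 28 mm (28 along z), a steel shaft of 12 mm diameter runs from it along the axis to x = +140 mm. Its centre of mass lies about 12 mm ahead of the origin. It starts lying on the felt, z up, origin 14 mm above the felt.
- rod_tip (a point): End of the rod's steel shaft, on its axis, 140 mm from the centre of the handle.
- felt: Fixed grey felt, 280 x 140 x 3 mm, flat on the table; origin under its centre, long side along its x, about the way the rod lies at the start.
- mug: White mug, 80 mm across, 95 mm high, handle beside it; loose bystander. Origin under its centre.
- paint_jar: Small amber jar, 48 mm across, 62 mm high; loose bystander. Origin under its centre.
- figure_tray: Wooden tray 90 x 130 mm with toy soldiers, about 50 mm high; loose bystander. Origin under its centre.
Things that resemble listed ones, but are neither listed nor needed, are in the scene too. What is meant by the rod is not black, and is the smaller of those in its own colour.

How it is judged:
By the outcome, as a careful person would: the job done as asked, in the order asked, and still so for the second after the job is handed in, with the robot touching nothing.
It also fails if it takes over 69 s, if anything falls off the work surface, if the arm or the gripper's body presses on something with over 40 N, if the wrist force passes 120 N, or if a joint passes its speed limit or range.

ROBOT

A 6-joint arm with a two-finger parallel gripper is mounted at the origin on the work surface. World frame = base frame: x ahead of the robot, y to its left, z up, the work surface at z = 0. Lengths are in m, angles in rad, forces in N, time in s.
With the tool pointing down it reaches from about 0.35 to 0.85 m from the base axis. Payload 8.1 kg.
Tool frame: the origin (TCP) lies on the mounting face of the last link; the fingertips stand 186 mm ahead of it and the grasp point (between the pads) lies 167 mm ahead of it; z points along the fingers, y is the line along which they close (so a half turn about z gives the same grasp; the last joint's range is limited). The gripper opens to 93 mm and grips with 3 to 60 N. Pads are 15 mm wide; open, the fingers measure 128 mm over their backs; the gripper's body (75 mm by 188 mm) begins 65 mm behind the grasp point.
Start: joints at [-1.394, 0.13, 1.488, -0, 1.523, -0.085], TCP at [0.155, -0.58, 0.405] pointing down, gripper open.
Joint ranges: [-2.96, 2.96], [-0.89, 2.26], [0.02, 2.5], [-1.34, 4.48], [0, 2.73], [-2.66, 2.66]. Speed limits (rad/s): [2.39, 2.39, 2.79, 3.14, 3.14, 3.14].

INTERFACE

Orientations are given as a rotation vector (axis times angle).
In Python, from plant import read_state, read_camera, camera_params, close_job gives the robot as it stands. The module is installed in compiled form; this text tells all that it offers.
- The arm moves only by the tool servo_tool, never from a script. Its argument "increments" is a list of rows, each an object with "slide": the shift along the tool's x, y, z in mm, a list of three; "dr": the turn, a rotation vector about the tool's x, y, z in rad, a list of three; "jaw": the closure, from 0 (fully open) to 1 (shut). In form: [{"slide": [x, y, z], "dr": [ax, ay, az], "jaw": jaw}, ...]. A call has 1 to 20 rows; each row is the pose to reach, as a shift and turn from the pose commanded when the call began, along the tool's axes at that moment; what a row does not reach only later rows make up. A row lasts 1/10 s, in which the tool goes at most 50 mm and 8.59 degrees, less where a joint would pass 70% of its speed; a pose out of reach is approached as far as the arm can. A call with a gripper value outside its range is refused whole. The fingers move at their own pace and stop on an object; "force" is the grip in N (left out, the last holds). Time passes only in rows, so rows that repeat a pose let the fingers close. It gives the time, the measured TCP pose, the force, the opening and the grip force at its end, in the units of the state.
- read_state(): the state, without advancing time (a new reading comes with each control period).
- read_camera(name): name is "side" or "top"; returns (picture, depth): 420x560x3 uint8, red, green, blue; 420x560 float32, m along the optical axis (not along the pixel's ray), 0 where there is no reading.
- camera_params(name): a dict with "fx", "fy", "cx", "cy" (pixels), "rvec" (rotation vector, rad) and "tvec" (3), from world to camera coordinates, as OpenCV has them. Camera axes: x right, y down, z forward; pixel columns grow to the right and rows downward; lengths in m; the calibration is good to about 2 mm. A picture is of the moment at which its call begins. camera_params takes no time and is no camera call.
- close_job(): hands the job in; it is judged then, once.
The state is a dict: "t": time; "q": joint angles; "dq": joint speeds; "joint_torque": joint torques, N m; "tool_pos": TCP position; "orientation": TCP orientation; "force": force on the tool from outside, world axes, zero at the start; "wrist_torque": the same for the moment, N m; "opening": finger opening in m; "gripper_force": force on a finger pad.
Only numpy, scipy, OpenCV 4.12 (cv2) and the standard library are available. Lean on these libraries where they do the work, as an engineer would, in place of code of your own. Each camera call takes 0.05 s, during which the arm holds its last target. There are 200 camera calls.

## Working session

There is one attempt and no reset: what is moved stays moved. The work goes in short steps, Python scripts to look and compute and a tool call to move; the robot and the scene stay as the last step left them, time stands still between calls to the robot, and variables do not carry over. Pictures are saved under pics/ and viewed, at most 10 in all, crops included, and the job is handed in when it is done.

Besides the shell and the picture viewer there is one more tool, called after "Emit:" in YAML: its name, and indented under it one key for each argument. servo_tool: Moves the arm, as the interface text tells. Its arguments: {"type":"object","properties":{"increments":{"type":"array"},"force":{"type":"number"}},"required":["increments"]}

```bash
mkdir -p pics; cat > h.py <<'E'
import numpy as np, cv2
from scipy.spatial.transform import Rotation as R
from plant import read_state, read_camera, camera_params, close_job
def cam(n):
    p=camera_params(n); K=np.array([[p['fx'],0,p['cx']],[0,p['fy'],p['cy']],[0,0,1.]])
    return K,R.from_rotvec(np.ravel(p['rvec'])).as_matrix(),np.ravel(p['tvec'])
def plane(n,uv,z):
    K,M,t=cam(n); uv=np.atleast_2d(uv).astype(float)
    d=(np.linalg.inv(K)@np.c_[uv,np.ones(len(uv))].T).T@M; c=-M.T@t
    return c+d*((z-c[2])/d[:,2])[:,None]
def proj(n,X):
    K,M,t=cam(n); c=np.atleast_2d(X)@M.T+t; p=c@K.T; return p[:,:2]/p[:,2:]
def cloud(n,D):
    K,M,t=cam(n); v,u=np.mgrid[:420,:560]
    c=np.stack([(u-K[0,2])/K[0,0]*D,(v-K[1,2])/K[1,1]*D,D],-1)
    return (c-t)@M
E
python3 - <<'E'
from h import *
for n in("top","side"):
    a,d=read_camera(n); np.savez(f"{n}0.npz",a=a,d=d); cv2.imwrite(f"pics/{n}0.png",a[:,:,::-1])
    K,M,t=cam(n); print(n,K[0,0],-M.T@t,M[2])
s=read_state(); print(s['tool_pos'],s['orientation'],s['opening'],s['t'])
E
```

```text
top 535.2988979087286 [0.2671534  0.11745304 1.12028313] [ 0.18996333  0.00205404 -0.98178904]
side 386.1355519401302 [0.14950351 0.83482283 0.53898217] [ 0.37526223 -0.77977349 -0.50113029]
[ 0.15529676 -0.57933959  0.40381309] [-3.11309620e+00 -4.09893112e-01  1.12767508e-04] 0.09299862783255498 0.1
```

View pics/top0.png

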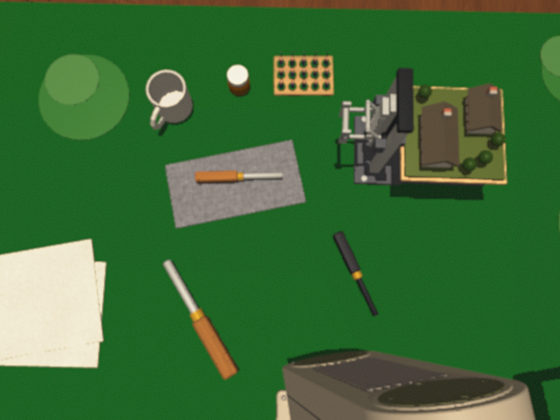

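View pics/side0.png

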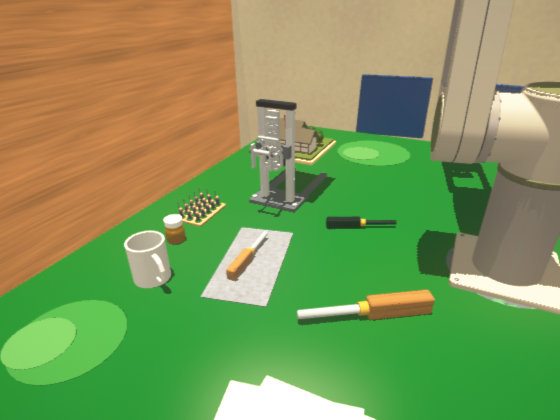

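The top view shows the small orange rod on the felt (handle 218,177; tip 282,176), the stand (catch at about 347,122, board at 455,135), mug (168,98), jar (238,80) and tray (304,75). The side view shows the same, with the crossbar near (265,150).

Candidates for the rod: the small orange rod on the felt (top 240,177), the large orange one (200,320) and the black one (355,270). I choose the small orange one on the felt, and check it with a crop.

```bash
python3 - <<'E'
from h import *
a=np.load("top0.npz")['a'];d=np.load("top0.npz")['d'];P=cloud("top",d)
b=np.load("side0.npz")['a'];Q=cloud("side",np.load("side0.npz")['d'])
hsv=cv2.cvtColor(a,cv2.COLOR_RGB2HSV)
m=np.zeros(a.shape[:2],bool);m[160:195,185:300]=1
hd=m&(hsv[...,0]<22)&(hsv[...,1]>130)&(hsv[...,2]>90)
r=cv2.minAreaRect(np.argwhere(hd)[:,::-1].astype(np.float32));print(r, np.median(P[hd],0))
bx=cv2.boxPoints(r); print(plane("top",bx,.024))
print("tip",plane("top",[[282,176]],.017), P[176,278:285])
fm=np.zeros_like(m);fm[130:235,155:315]=1
fm&=(hsv[...,1]<70)
cs,_=cv2.findContours(fm.astype(np.uint8),0,2);c=max(cs,key=cv2.contourArea)
fr=cv2.boxPoints(cv2.minAreaRect(c));W=plane("top",fr,.003);print("felt",W,W.mean(0))
# stand: points high
for n,X,z0,z1 in(("topbar",P,.28,.32),("bar",P,.13,.205)):
    pass
k=(P[...,2]>.285)&(P[...,2]<.31)&(d>0)&(P[...,0]>.2); k[:, :330]=0;k[:60]=0;k[200:]=0
print("topbar",k.sum(),P[k].min(0),P[k].max(0),cv2.minAreaRect(P[k][:,:2].astype(np.float32)))
t=cv2.resize(a[60:200,180:520],None,fx=2.3,fy=2.3,interpolation=2)
s=cv2.resize(b[90:220,230:350],None,fx=4,fy=4,interpolation=2)
cv2.imwrite("pics/c1.png",t[:,:,::-1]);cv2.imwrite("pics/c2.png",s[:,:,::-1])
E
```

```text
((218.51187133789062, 175.84442138671875), (9.85621166229248, 47.14439392089844), 88.02507019042969) [0.536783   0.24070245 0.02986278]
[[0.5465972  0.29109615 0.024     ]
 [0.5522605  0.19180687 0.024     ]
 [0.53090303 0.19039224 0.024     ]
 [0.52527646 0.28932635 0.024     ]]
tip [[0.5430128  0.10682262 0.017     ]] [[5.42186300e-01 1.15311325e-01 1.95816148e-02]
 [5.41517025e-01 1.13206450e-01 2.24407299e-02]
 [5.42110044e-01 1.11083303e-01 2.02487758e-02]
 [5.41633812e-01 1.08984707e-01 2.23346522e-02]
 [5.42368332e-01 1.06847451e-01 1.95775153e-02]
 [5.47101240e-01 1.04514798e-01 8.32601749e-04]
 [5.47309566e-01 1.02353993e-01 1.83699260e-04]]
felt [[0.56576461 0.36416987 0.003     ]
 [0.6304786  0.08394449 0.003     ]
 [0.49056956 0.05497333 0.003     ]
 [0.42869391 0.32914386 0.003     ]] [0.52887667 0.20805789 0.003     ]
topbar 1077 [ 0.55296906 -0.10453664  0.28507589] [ 0.66311654 -0.07574468  0.29974446] ((0.6079576015472412, -0.09007339179515839), (0.027367301285266876, 0.10990722477436066), 88.74108123779297)
```

View pics/c1.png

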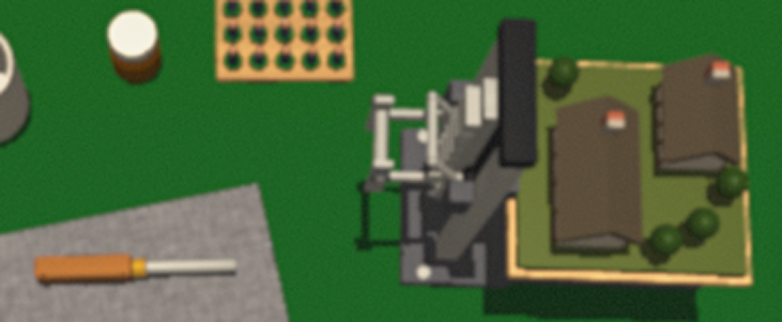

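View pics/c2.png

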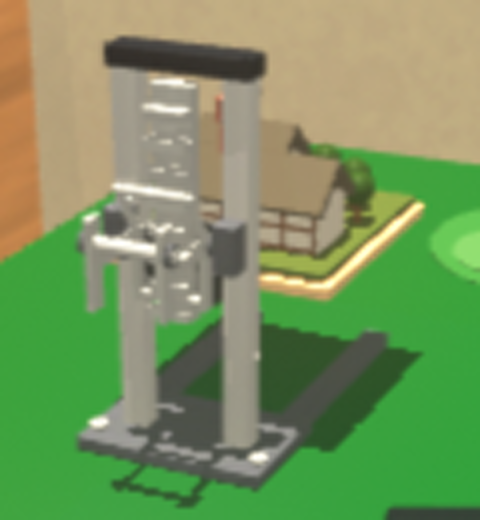

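The crop confirms the small orange rod on the felt. The crossbar appears in the top view at about u=346, v=102 to 137, and in the side view from (253,150) to (269,152). Next I measure its height and the stand yaw.

```bash
python3 - <<'E'
from h import *
np.set_printoptions(precision=4,suppress=True)
d=np.load("top0.npz")['d'];P=cloud("top",d);Q=cloud("side",np.load("side0.npz")['d'])
k=(P[...,2]>.285)&(P[...,2]<.31)&(P[...,0]>.2); k[:, :330]=0;k[:60]=0;k[200:]=0
X=P[k]; p=np.polyfit(X[:,0],X[:,1],1);print("slope dy/dx",p[0])
# board top edge
k=(P[...,2]>.08)&(P[...,2]<.16);k[:,:398]=0;k[:80]=0;k[195:]=0;k[:,515:]=0
print("board",cv2.minAreaRect(P[k][:,:2].astype(np.float32)),np.median(P[k],0))
for nm,A,box in(("top",P,(95,145,335,354)),("side",Q,(135,170,245,278))):
    v0,v1,u0,u1=box;B=A[v0:v1,u0:u1].reshape(-1,3)
    B=B[(B[:,2]>.12)&(B[:,2]<.25)&(B[:,1]>-.025)&(B[:,1]<.03)]
    print(nm,len(B),B.min(0),B.max(0))
    C=B[abs(B[:,0]-.608)<.02];print(C[np.argsort(C[:,2])][::max(1,len(C)//25)])
    print('mid med',np.median(C,0))
E
```

```text
slope dy/dx -0.013624533926932239
board ((0.6070908904075623, -0.21903979778289795), (0.20576782524585724, 0.19239187240600586), 89.1023178100586) [ 0.5695 -0.2278  0.1386]
top 370 [ 0.5751 -0.0229  0.1384] [0.6443 0.0023 0.2047]
[[ 0.5971 -0.0112  0.1817]
 [ 0.6137 -0.0109  0.184 ]
 [ 0.6191 -0.0017  0.1844]
 [ 0.6095 -0.0108  0.1849]
 [ 0.6149 -0.0016  0.1853]
 [ 0.5937 -0.0069  0.1857]
 [ 0.5994 -0.0106  0.1861]
 [ 0.6206 -0.0107  0.1861]
 [ 0.6244 -0.0088  0.1863]
 [ 0.6011 -0.0069  0.1864]
 [ 0.6185 -0.0106  0.1866]
 [ 0.6067 -0.0014  0.1867]
 [ 0.5953 -0.0086  0.1869]
 [ 0.5934 -0.0104  0.1869]
 [ 0.6144 -0.0105  0.1872]
 [ 0.6046 -0.0104  0.1877]
 [ 0.5967 -0.003   0.1879]
 [ 0.6043 -0.0048  0.1882]
 [ 0.6082 -0.0085  0.1883]
 [ 0.606  -0.003   0.1886]
 [ 0.6079 -0.0029  0.1888]
 [ 0.5983 -0.0065  0.1891]
 [ 0.6252 -0.0084  0.1893]
 [ 0.5925 -0.0083  0.1894]
 [ 0.5942 -0.0028  0.1896]
 [ 0.6249 -0.0047  0.1898]
 [ 0.617  -0.0046  0.1903]
 [ 0.6015 -0.0063  0.1908]
 [ 0.5952 -0.0079  0.1925]]
mid med [ 0.6096 -0.0063  0.1872]
side 286 [ 0.5747 -0.0235  0.1376] [0.6458 0.0068 0.2029]
[[ 0.6077 -0.0053  0.1776]
 [ 0.6203 -0.0014  0.1797]
 [ 0.6168 -0.0004  0.1806]
 [ 0.6085 -0.0015  0.1815]
 [ 0.5975  0.0026  0.1819]
 [ 0.6046  0.0001  0.1827]
 [ 0.6173 -0.0016  0.1829]
 [ 0.612  -0.0028  0.1833]
 [ 0.5886  0.0029  0.1834]
 [ 0.6136 -0.0003  0.1839]
 [ 0.5932 -0.0005  0.1842]
 [ 0.5902 -0.0003  0.1847]
 [ 0.6253 -0.      0.185 ]
 [ 0.6064  0.002   0.1858]
 [ 0.6015  0.0003  0.1859]
 [ 0.6182  0.002   0.1867]
 [ 0.606  -0.0028  0.1869]
 [ 0.5954  0.0007  0.187 ]
 [ 0.6104 -0.0001  0.1872]
 [ 0.5901 -0.0002  0.1875]
 [ 0.618  -0.0034  0.1877]
 [ 0.5954 -0.0049  0.1878]
 [ 0.6066  0.0015  0.1883]
 [ 0.597  -0.0024  0.1884]
 [ 0.612  -0.0032  0.1886]]
mid med [ 0.6072 -0.0005  0.1852]
```

```bash
cat >> h.py <<'E'
np.set_printoptions(precision=4,suppress=True)
def down(yaw_y):  # tool z down, tool y at world yaw (deg)
    c,s=np.cos(np.deg2rad(yaw_y)),np.sin(np.deg2rad(yaw_y)); y=np.array([c,s,0]);z=np.array([0,0,-1.])
    return np.c_[np.cross(y,z),y,z]
def rel(targets,s=None):
    s=s or read_state(); p=np.array(s['tool_pos']);M=R.from_rotvec(s['orientation']).as_matrix()
    for X,T in targets: print("slide",np.round(M.T@(np.array(X)-p)*1000,1),"dr",R.from_matrix(M.T@T).as_rotvec().round(4))
E
python3 - <<'E'
from h import *
a=np.load("top0.npz")['a'];d=np.load("top0.npz")['d'];P=cloud("top",d)
m=np.zeros(a.shape[:2],bool);m[160:195,185:300]=1
k=m&(P[...,2]>.012);X=P[k];Hh=X[X[:,1]>.2];Sh=X[X[:,1]<.185]
print(Hh.mean(0),Hh.min(0),Hh.max(0),Sh.mean(0),Sh.min(0))
p=np.polyfit(X[:,1],X[:,0],1);print("x at y=.217",np.polyval(p,.217),"dx/dy",p[0])
rel([([.38,-.05,.42],down(-30)),([.539,.217,.31],down(2))])
E
```

```text
[0.5371 0.2452 0.0286] [0.5259 0.2011 0.0122] [0.5512 0.2897 0.0362] [0.5221 0.1426 0.1058] [0.2672 0.1068 0.0137]
x at y=.217 0.5338381966252105 dx/dy 0.15259534843099903
slide [ 354.1 -453.2  -15.4] dr [-0.0015 -0.0008 -0.7854]
slide [ 576.7 -669.7   95. ] dr [-0.0013 -0.0012 -1.3439]
```

Emit:
servo_tool:
  increments:
    - {"slide": [354, -453, -15], "dr": [0, 0, -0.785], "jaw": 0}
    - {"slide": [354, -453, -15], "dr": [0, 0, -0.785], "jaw": 0}
    - {"slide": [354, -453, -15], "dr": [0, 0, -0.785], "jaw": 0}
    - {"slide": [354, -453, -15], "dr": [0, 0, -0.785], "jaw": 0}
    - {"slide": [354, -453, -15], "dr": [0, 0, -0.785], "jaw": 0}
    - {"slide": [354, -453, -15], "dr": [0, 0, -0.785], "jaw": 0}
    - {"slide": [354, -453, -15], "dr": [0, 0, -0.785], "jaw": 0}
    - {"slide": [354, -453, -15], "dr": [0, 0, -0.785], "jaw": 0}
    - {"slide": [354, -453, -15], "dr": [0, 0, -0.785], "jaw": 0}
    - {"slide": [354, -453, -15], "dr": [0, 0, -0.785], "jaw": 0}
    - {"slide": [354, -453, -15], "dr": [0, 0, -0.785], "jaw": 0}
    - {"slide": [577, -670, 95], "dr": [0, 0, -1.344], "jaw": 0}
    - {"slide": [577, -670, 95], "dr": [0, 0, -1.344], "jaw": 0}
    - {"slide": [577, -670, 95], "dr": [0, 0, -1.344], "jaw": 0}
    - {"slide": [577, -670, 95], "dr": [0, 0, -1.344], "jaw": 0}
    - {"slide": [577, -670, 95], "dr": [0, 0, -1.344], "jaw": 0}
    - {"slide": [577, -670, 95], "dr": [0, 0, -1.344], "jaw": 0}
    - {"slide": [577, -670, 95], "dr": [0, 0, -1.344], "jaw": 0}
    - {"slide": [577, -670, 95], "dr": [0, 0, -1.344], "jaw": 0}
    - {"slide": [577, -670, 95], "dr": [0, 0, -1.344], "jaw": 0}

```text
t: 2.1
tool_pos: [0.5389, 0.2178, 0.3076]
orientation: [-2.179, -2.261, 0.006]
force: [-0.4, -0.3, -0.2]
opening: 0.0929
gripper_force: 0.0
```

```bash
python3 - <<'E'
from h import *
s=read_state();print(s['t'],s['tool_pos'],s['force'],s['q'])
rel([([.538,.217,.26],down(2)),([.538,.217,.192],down(2))])
E
```

```text
2.1 [0.5389 0.2178 0.3076] [-0.4294 -0.3435 -0.1627] [ 0.296   0.1476  1.6496 -0.0001  1.3484  0.2589]
slide [-0.7 -0.7 47.6] dr [-0.0038  0.0012  0.0022]
slide [ -0.7  -0.5 115.6] dr [-0.0038  0.0012  0.0022]
```

Emit:
servo_tool:
  increments:
    - {"slide": [0, 0, 40], "dr": [0, 0, 0], "jaw": 0}
    - {"slide": [0, 0, 75], "dr": [0, 0, 0], "jaw": 0}
    - {"slide": [0, 0, 95], "dr": [0, 0, 0], "jaw": 0}
    - {"slide": [0, 0, 105], "dr": [0, 0, 0], "jaw": 0}
    - {"slide": [0, 0, 112], "dr": [0, 0, 0], "jaw": 0}
    - {"slide": [0, 0, 115], "dr": [0, 0, 0], "jaw": 0}
    - {"slide": [0, 0, 115], "dr": [0, 0, 0], "jaw": 0}
    - {"slide": [0, 0, 115], "dr": [0, 0, 0], "jaw": 0}

```text
t: 2.9
tool_pos: [0.5399, 0.217, 0.1961]
orientation: [2.182, 2.259, 0.003]
force: [-0.2, 0.1, 0.1]
opening: 0.0926
gripper_force: 0.0
```

```bash
python3 - <<'E'
from h import *
s=read_state();print(s['t'],s['tool_pos'],s['force'])
a,d=read_camera("side"); b,e=read_camera("top")
A=cv2.resize(a[170:320,180:330],(400,400));B=cv2.resize(b[110:240,160:310],(400,347));B=cv2.copyMakeBorder(B,0,53,0,0,0)
cv2.imwrite("pics/g1.png",np.hstack([A,B])[:,:,::-1])
E
```

```text
2.9 [0.5399 0.217  0.1961] [-0.1878  0.1445  0.119 ]
```

View pics/g1.png

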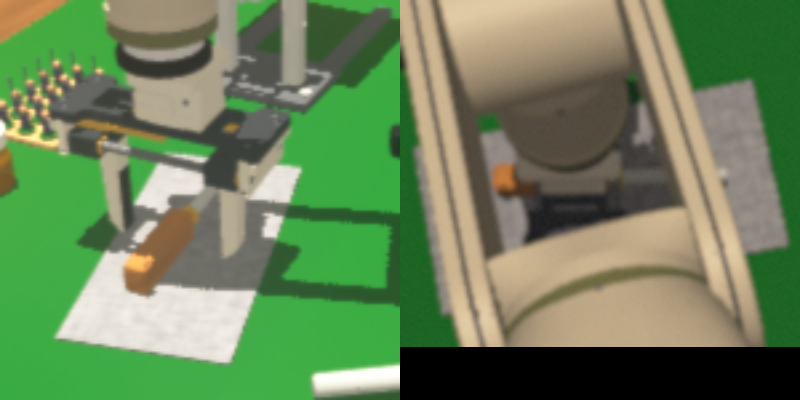

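The picture shows the fingers straddling the handle near its front (left panel, about 185,225). I lower 3 mm and close.

Emit:
servo_tool:
  increments:
    - {"slide": [0, 0, 3], "dr": [0, 0, 0], "jaw": 0}
    - {"slide": [0, 0, 3], "dr": [0, 0, 0], "jaw": 1}
    - {"slide": [0, 0, 3], "dr": [0, 0, 0], "jaw": 1}
    - {"slide": [0, 0, 3], "dr": [0, 0, 0], "jaw": 1}
    - {"slide": [0, 0, 3], "dr": [0, 0, 0], "jaw": 1}
    - {"slide": [0, 0, 3], "dr": [0, 0, 0], "jaw": 1}
    - {"slide": [0, 0, 3], "dr": [0, 0, 0], "jaw": 1}
    - {"slide": [0, 0, 3], "dr": [0, 0, 0], "jaw": 1}
    - {"slide": [0, 0, 3], "dr": [0, 0, 0], "jaw": 1}
    - {"slide": [0, 0, 3], "dr": [0, 0, 0], "jaw": 1}
  force: 58

```text
t: 4.0
tool_pos: [0.5393, 0.2169, 0.1918]
orientation: [2.182, 2.26, 0.0]
force: [0.3, 0.3, -0.7]
opening: 0.0255
gripper_force: 0.0
```

```bash
python3 - <<'E'
from h import *
s=read_state();print(s['t'],s['tool_pos'],s['force'],s['opening'],s['gripper_force'])
u=np.array([-.0136,-1,0]);u/=np.linalg.norm(u)
bar=np.array([.609,-.006,0]); y=down(-.8)
# grasp at rod x=28; stage: tip 35 mm short of bar; under: tip 30 beyond
for tip,z in((-45,.15),(30,.15)):
    g=bar+u*(tip-(140-28))/1000; g[2]=z+.008+.167; print("tcp",g); rel([(g,y)])
E
```

```text
4.0 [0.5393 0.2169 0.1918] [ 0.2865  0.2798 -0.735 ] 0.025468046251750857 0.0
tcp [0.6111 0.151  0.325 ]
slide [ -68.4   69.5 -133.2] dr [ 0.     -0.      0.0489]
tcp [0.6101 0.076  0.325 ]
slide [-143.3   65.9 -133.2] dr [ 0.     -0.      0.0489]
```

Emit:
servo_tool:
  increments:
    - {"slide": [0, 0, 0], "dr": [0, 0, 0], "jaw": 1}
    - {"slide": [0, 0, 0], "dr": [0, 0, 0], "jaw": 1}
    - {"slide": [0, 0, 0], "dr": [0, 0, 0], "jaw": 1}
    - {"slide": [0, 0, 0], "dr": [0, 0, 0], "jaw": 1}
    - {"slide": [0, 0, -10], "dr": [0, 0, 0], "jaw": 1}
    - {"slide": [0, 0, -20], "dr": [0, 0, 0], "jaw": 1}
    - {"slide": [0, 0, -30], "dr": [0, 0, 0], "jaw": 1}

```text
t: 4.7
tool_pos: [0.5394, 0.217, 0.223]
orientation: [2.182, 2.26, 0.001]
force: [-0.3, -0.9, -2.3]
opening: 0.0215
gripper_force: 58.0
```

```bash
python3 - <<'E'
from h import *
s=read_state();print(s['t'],s['tool_pos'],s['force'],s['opening'],s['gripper_force'])
E
```

```text
4.7 [0.5394 0.217  0.223 ] [-0.3173 -0.9298 -2.256 ] 0.021491374193534574 57.99310505390167
```

Emit:
servo_tool:
  increments:
    - {"slide": [0, 0, -40], "dr": [0, 0, 0], "jaw": 1}
    - {"slide": [0, 0, -80], "dr": [0, 0, 0], "jaw": 1}
    - {"slide": [-10, 15, -100], "dr": [0, 0, 0.01], "jaw": 1}
    - {"slide": [-30, 35, -102], "dr": [0, 0, 0.03], "jaw": 1}
    - {"slide": [-50, 55, -102], "dr": [0, 0, 0.049], "jaw": 1}
    - {"slide": [-64, 66, -102], "dr": [0, 0, 0.049], "jaw": 1}
    - {"slide": [-68, 70, -102], "dr": [0, 0, 0.049], "jaw": 1}
    - {"slide": [-68, 70, -102], "dr": [0, 0, 0.049], "jaw": 1}

```text
t: 5.5
tool_pos: [0.6116, 0.151, 0.3236]
orientation: [-2.237, -2.205, 0.001]
force: [-0.6, -0.1, -2.2]
opening: 0.0219
gripper_force: 58.0
```

```bash
python3 - <<'E'
from h import *
s=read_state();print(s['t'],s['tool_pos'],s['force'],s['opening'])
a,d=read_camera("side");b,e=read_camera("top")
Q=cloud("side",d)
hsv=cv2.cvtColor(a,cv2.COLOR_RGB2HSV)
k=(Q[...,2]>.12)&(Q[...,2]<.2)&(abs(Q[...,0]-.611)<.025)&(Q[...,1]>.01)&(Q[...,1]<.25)&(d>0)
X=Q[k];print(len(X))
for y0 in np.arange(.02,.25,.01):
    Y=X[abs(X[:,1]-y0)<.005]
    if len(Y): print(round(y0,3),len(Y),np.median(Y[:,0]),np.percentile(Y[:,2],[5,50,95]))
A=cv2.resize(a[90:240,210:400],None,fx=2.1,fy=2.1);B=cv2.resize(b[70:220,170:360],None,fx=2.1,fy=2.1)
cv2.imwrite("pics/s1.png",np.hstack([A,B])[:,:,::-1])
E
```

```text
5.5 [0.6116 0.151  0.3236] [-0.6471 -0.052  -2.2403] 0.021878323342801265
757
0.04 1 0.6053752097968778 [0.1522 0.1522 0.1522]
0.05 10 0.6055004701425248 [0.1459 0.1502 0.1541]
0.06 12 0.6056468423235559 [0.1467 0.1523 0.1541]
0.07 12 0.6062048620145805 [0.1479 0.152  0.1542]
0.08 14 0.6059763151278816 [0.1451 0.1521 0.1547]
0.09 11 0.6068861870638702 [0.1468 0.1517 0.1545]
0.1 11 0.6065118449554868 [0.145  0.1508 0.154 ]
0.11 6 0.6053911589596284 [0.1468 0.1495 0.1516]
0.14 9 0.6190742629701195 [0.1588 0.1617 0.1944]
0.15 54 0.6218717947193327 [0.15   0.1715 0.1968]
0.16 264 0.6017290152622914 [0.1444 0.1712 0.1973]
0.17 44 0.6018174497345872 [0.1409 0.156  0.1629]
0.18 45 0.6020166113196023 [0.137  0.1575 0.1629]
0.19 42 0.6023650152392118 [0.1379 0.1565 0.163 ]
0.2 45 0.6021946091928229 [0.1402 0.1585 0.1629]
0.21 46 0.6022812778794078 [0.1396 0.157  0.1629]
0.22 56 0.6039285998584916 [0.1374 0.1577 0.1629]
0.23 75 0.6102172164167969 [0.139  0.1503 0.1605]
```

View pics/s1.png

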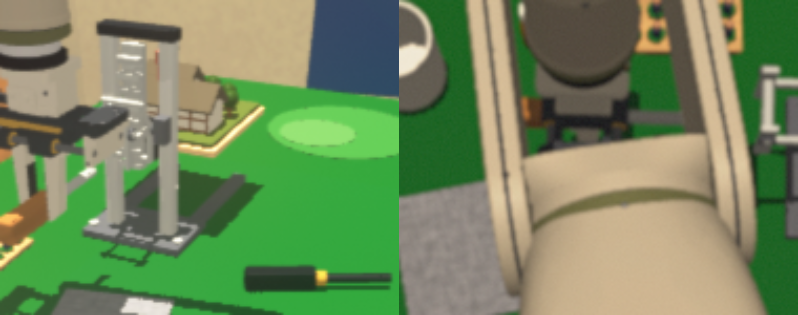

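The rod is held level: axis at about z=0.149, tip at y≈0.04, in line with the bar (right panel: shaft at 660,117, bar at 770,105). I move it under the bar.

Emit:
servo_tool:
  increments:
    - {"slide": [-20, 0, 0], "dr": [0, 0, 0], "jaw": 1}
    - {"slide": [-45, 0, 0], "dr": [0, 0, 0], "jaw": 1}
    - {"slide": [-65, 0, 0], "dr": [0, 0, 0], "jaw": 1}
    - {"slide": [-75, 0, 0], "dr": [0, 0, 0], "jaw": 1}
    - {"slide": [-75, 0, -4], "dr": [0, 0, 0], "jaw": 1}
    - {"slide": [-75, 0, -8], "dr": [0, 0, 0], "jaw": 1}
    - {"slide": [-75, 0, -12], "dr": [0, 0, 0], "jaw": 1}
    - {"slide": [-75, 0, -12], "dr": [0, 0, 0], "jaw": 1}

```text
t: 6.4
tool_pos: [0.6108, 0.0774, 0.3369]
orientation: [2.235, 2.206, 0.002]
force: [-0.4, 0.0, -0.8]
opening: 0.0215
gripper_force: 58.0
```

```bash
cat >> h.py <<'E'
def look(board=True):
    s=read_state();print(s['t'],s['tool_pos'],s['force'],s['wrist_torque'],s['opening'])
    b,e=read_camera("top");P=cloud("top",e)
    k=(P[...,0]>.51)&(P[...,0]<.7)&(P[...,1]<-.13)&(P[...,1]>-.31)&(e>0)
    z=np.sort(P[k][:,2]);print("board z pct",np.percentile(z,[10,20,30,40,50,80,95]))
    a,d=read_camera("side");Q=cloud("side",d)
    k=(Q[...,2]>.1)&(Q[...,2]<.24)&(abs(Q[...,0]-.608)<.022)&(d>0)
    for y0,y1 in((-.012,.0),(.008,.025),(.025,.05)):
        Y=Q[k&(Q[...,1]>y0)&(Q[...,1]<y1)]
        if len(Y): print(y0,len(Y),np.percentile(Y[:,2],[2,15,50,85,98]))
E
python3 - <<'E'
from h import *
look()
E
```

```text
6.4 [0.6108 0.0774 0.3369] [-0.448   0.0388 -0.7907] [-0.0502 -0.1076  0.0986] 0.021483920268574333
board z pct [0.0035 0.1358 0.138  0.1392 0.1409 0.1855 0.1987]
-0.012 37 [0.1588 0.1641 0.1825 0.1878 0.1885]
0.008 19 [0.1571 0.1603 0.1651 0.1662 0.1671]
0.025 7 [0.1594 0.1609 0.1633 0.1646 0.1647]
```

Emit:
servo_tool:
  increments:
    - {"slide": [0, 0, -2], "dr": [0, 0, 0], "jaw": 1}
    - {"slide": [0, 0, -4], "dr": [0, 0, 0], "jaw": 1}
    - {"slide": [0, 0, -6], "dr": [0, 0, 0], "jaw": 1}
    - {"slide": [0, 0, -8], "dr": [0, 0, 0], "jaw": 1}
    - {"slide": [0, 0, -9], "dr": [0, 0, 0], "jaw": 1}
    - {"slide": [0, 0, -10], "dr": [0, 0, 0], "jaw": 1}
    - {"slide": [0, 0, -10], "dr": [0, 0, 0], "jaw": 1}

```text
t: 7.2
tool_pos: [0.6106, 0.0764, 0.3459]
orientation: [2.237, 2.206, 0.0]
force: [-0.3, -0.4, -1.4]
opening: 0.022
gripper_force: 58.0
```

Emit:
servo_tool:
  increments:
    - {"slide": [0, 0, -1], "dr": [0, 0, 0], "jaw": 1}
    - {"slide": [0, 0, -2], "dr": [0, 0, 0], "jaw": 1}
    - {"slide": [0, 0, -3], "dr": [0, 0, 0], "jaw": 1}
    - {"slide": [0, 0, -4], "dr": [0, 0, 0], "jaw": 1}
    - {"slide": [0, 0, -4], "dr": [0, 0, 0], "jaw": 1}

```text
t: 7.7
tool_pos: [0.6104, 0.0764, 0.3492]
orientation: [-2.237, -2.205, 0.001]
force: [0.8, -0.5, -5.5]
opening: 0.0214
gripper_force: 58.0
```

Contact at TCP z of about 0.347. I raise towards about 11 mm, then look.

Emit:
servo_tool:
  increments:
    - {"slide": [0, 0, -2], "dr": [0, 0, 0], "jaw": 1}
    - {"slide": [0, 0, -4], "dr": [0, 0, 0], "jaw": 1}
    - {"slide": [0, 0, -6], "dr": [0, 0, 0], "jaw": 1}
    - {"slide": [0, 0, -8], "dr": [0, 0, 0], "jaw": 1}
    - {"slide": [0, 0, -9], "dr": [0, 0, 0], "jaw": 1}
    - {"slide": [0, 0, -9], "dr": [0, 0, 0], "jaw": 1}

```text
t: 8.3
tool_pos: [0.6107, 0.0767, 0.3598]
orientation: [2.236, 2.206, 0.002]
force: [-0.5, 0.3, -2.0]
opening: 0.0213
gripper_force: 58.0
```

```bash
python3 - <<'E'
from h import *
look()
E
```

```text
8.3 [0.6107 0.0767 0.3598] [-0.5065  0.2792 -1.9825] [-0.0758 -0.0694 -0.0079] 0.021334295420361186
board z pct [0.003  0.1349 0.137  0.1383 0.1399 0.1845 0.1979]
-0.012 62 [0.182  0.1908 0.1961 0.1998 0.201 ]
0.008 17 [0.1817 0.1846 0.1881 0.1899 0.191 ]
0.025 8 [0.1815 0.1834 0.186  0.1887 0.1897]
```

Emit:
servo_tool:
  increments:
    - {"slide": [0, 0, -1], "dr": [0, 0, 0], "jaw": 1}
    - {"slide": [0, 0, -1], "dr": [0, 0, 0], "jaw": 1}
    - {"slide": [0, 0, -1], "dr": [0, 0, 0], "jaw": 1}

```text
t: 8.7
tool_pos: [0.6106, 0.0765, 0.36]
orientation: [2.237, 2.206, 0.001]
force: [0.3, -0.3, -1.4]
opening: 0.0216
gripper_force: 58.0
```

```bash
python3 - <<'E'
from h import *
look()
E
```

```text
8.7 [0.6106 0.0765 0.36  ] [ 0.2946 -0.2828 -1.3983] [-0.0712 -0.0947 -0.0521] 0.02158021430656595
board z pct [0.0026 0.13   0.1321 0.1334 0.1351 0.1796 0.193 ]
-0.012 65 [0.1804 0.189  0.1966 0.2001 0.2015]
0.008 19 [0.1808 0.184  0.1882 0.1899 0.1903]
0.025 7 [0.1809 0.1834 0.1865 0.1875 0.1885]
```

The board is sinking. I lift 2 mm more and hold.

Emit:
servo_tool:
  increments:
    - {"slide": [0, 0, -1], "dr": [0, 0, 0], "jaw": 1}
    - {"slide": [0, 0, -2], "dr": [0, 0, 0], "jaw": 1}
    - {"slide": [0, 0, -2], "dr": [0, 0, 0], "jaw": 1}
    - {"slide": [0, 0, -2], "dr": [0, 0, 0], "jaw": 1}
    - {"slide": [0, 0, -2], "dr": [0, 0, 0], "jaw": 1}
    - {"slide": [0, 0, -2], "dr": [0, 0, 0], "jaw": 1}
    - {"slide": [0, 0, -2], "dr": [0, 0, 0], "jaw": 1}
    - {"slide": [0, 0, -2], "dr": [0, 0, 0], "jaw": 1}
    - {"slide": [0, 0, -2], "dr": [0, 0, 0], "jaw": 1}
    - {"slide": [0, 0, -2], "dr": [0, 0, 0], "jaw": 1}

```text
t: 9.8
tool_pos: [0.6105, 0.0764, 0.3617]
orientation: [-2.237, -2.206, 0.0]
force: [0.1, -2.0, -4.5]
opening: 0.0218
gripper_force: 58.0
```

```bash
python3 - <<'E'
from h import *
look()
E
```

```text
9.8 [0.6105 0.0764 0.3617] [ 0.0574 -1.9868 -4.5188] [-0.1061 -0.0809  0.0167] 0.021761949837124636
board z pct [0.003  0.1124 0.114  0.1154 0.1172 0.162  0.1748]
-0.012 66 [0.1845 0.1899 0.1975 0.201  0.2025]
0.008 20 [0.1832 0.186  0.19   0.1916 0.1921]
0.025 7 [0.1829 0.1832 0.1872 0.1889 0.1904]
```

Emit:
servo_tool:
  increments:
    - {"slide": [0, 0, 0], "dr": [0, 0, 0], "jaw": 1}
    - {"slide": [0, 0, 0], "dr": [0, 0, 0], "jaw": 1}
    - {"slide": [0, 0, 0], "dr": [0, 0, 0], "jaw": 1}
    - {"slide": [0, 0, 0], "dr": [0, 0, 0], "jaw": 1}
    - {"slide": [0, 0, 0], "dr": [0, 0, 0], "jaw": 1}
    - {"slide": [0, 0, 0], "dr": [0, 0, 0], "jaw": 1}
    - {"slide": [0, 0, 0], "dr": [0, 0, 0], "jaw": 1}
    - {"slide": [0, 0, 0], "dr": [0, 0, 0], "jaw": 1}
    - {"slide": [0, 0, 0], "dr": [0, 0, 0], "jaw": 1}
    - {"slide": [0, 0, 0], "dr": [0, 0, 0], "jaw": 1}
    - {"slide": [0, 0, 0], "dr": [0, 0, 0], "jaw": 1}
    - {"slide": [0, 0, 0], "dr": [0, 0, 0], "jaw": 1}
    - {"slide": [0, 0, 0], "dr": [0, 0, 0], "jaw": 1}
    - {"slide": [0, 0, 0], "dr": [0, 0, 0], "jaw": 1}
    - {"slide": [0, 0, 0], "dr": [0, 0, 0], "jaw": 1}

```text
t: 11.4
tool_pos: [0.6105, 0.0764, 0.3618]
orientation: [-2.237, -2.206, -0.0]
force: [0.1, -1.3, -4.3]
opening: 0.0216
gripper_force: 58.0
```

```bash
python3 - <<'E'
from h import *
look()
E
```

```text
11.4 [0.6105 0.0764 0.3618] [ 0.1199 -1.2892 -4.35  ] [-0.0433 -0.0253 -0.018 ] 0.02158611523357298
board z pct [0.0765 0.0849 0.0864 0.0877 0.0901 0.1347 0.1472]
-0.012 66 [0.1862 0.1917 0.1982 0.2012 0.2089]
0.008 18 [0.1839 0.1854 0.1897 0.1916 0.1926]
0.025 8 [0.1823 0.1843 0.1875 0.1899 0.1913]
```

Emit:
servo_tool:
  increments:
    - {"slide": [0, 0, 0], "dr": [0, 0, 0], "jaw": 1}
    - {"slide": [0, 0, 0], "dr": [0, 0, 0], "jaw": 1}
    - {"slide": [0, 0, 0], "dr": [0, 0, 0], "jaw": 1}
    - {"slide": [0, 0, 0], "dr": [0, 0, 0], "jaw": 1}
    - {"slide": [0, 0, 0], "dr": [0, 0, 0], "jaw": 1}
    - {"slide": [0, 0, 0], "dr": [0, 0, 0], "jaw": 1}
    - {"slide": [0, 0, 0], "dr": [0, 0, 0], "jaw": 1}
    - {"slide": [0, 0, 0], "dr": [0, 0, 0], "jaw": 1}
    - {"slide": [0, 0, 0], "dr": [0, 0, 0], "jaw": 1}
    - {"slide": [0, 0, 0], "dr": [0, 0, 0], "jaw": 1}
    - {"slide": [0, 0, 0], "dr": [0, 0, 0], "jaw": 1}
    - {"slide": [0, 0, 0], "dr": [0, 0, 0], "jaw": 1}
    - {"slide": [0, 0, 0], "dr": [0, 0, 0], "jaw": 1}
    - {"slide": [0, 0, 0], "dr": [0, 0, 0], "jaw": 1}
    - {"slide": [0, 0, 0], "dr": [0, 0, 0], "jaw": 1}
    - {"slide": [0, 0, 0], "dr": [0, 0, 0], "jaw": 1}
    - {"slide": [0, 0, 0], "dr": [0, 0, 0], "jaw": 1}
    - {"slide": [0, 0, 0], "dr": [0, 0, 0], "jaw": 1}
    - {"slide": [0, 0, 0], "dr": [0, 0, 0], "jaw": 1}
    - {"slide": [0, 0, 0], "dr": [0, 0, 0], "jaw": 1}

```text
t: 13.5
tool_pos: [0.6105, 0.0765, 0.3617]
orientation: [-2.237, -2.206, 0.0]
force: [-0.2, -1.6, -4.1]
opening: 0.0214
gripper_force: 58.0
```

Emit:
servo_tool:
  increments:
    - {"slide": [0, 0, 0], "dr": [0, 0, 0], "jaw": 1}
    - {"slide": [0, 0, 0], "dr": [0, 0, 0], "jaw": 1}
    - {"slide": [0, 0, 0], "dr": [0, 0, 0], "jaw": 1}
    - {"slide": [0, 0, 0], "dr": [0, 0, 0], "jaw": 1}
    - {"slide": [0, 0, 0], "dr": [0, 0, 0], "jaw": 1}
    - {"slide": [0, 0, 0], "dr": [0, 0, 0], "jaw": 1}
    - {"slide": [0, 0, 0], "dr": [0, 0, 0], "jaw": 1}
    - {"slide": [0, 0, 0], "dr": [0, 0, 0], "jaw": 1}
    - {"slide": [0, 0, 0], "dr": [0, 0, 0], "jaw": 1}
    - {"slide": [0, 0, 0], "dr": [0, 0, 0], "jaw": 1}
    - {"slide": [0, 0, 0], "dr": [0, 0, 0], "jaw": 1}
    - {"slide": [0, 0, 0], "dr": [0, 0, 0], "jaw": 1}
    - {"slide": [0, 0, 0], "dr": [0, 0, 0], "jaw": 1}
    - {"slide": [0, 0, 0], "dr": [0, 0, 0], "jaw": 1}
    - {"slide": [0, 0, 0], "dr": [0, 0, 0], "jaw": 1}
    - {"slide": [0, 0, 0], "dr": [0, 0, 0], "jaw": 1}
    - {"slide": [0, 0, 0], "dr": [0, 0, 0], "jaw": 1}
    - {"slide": [0, 0, 0], "dr": [0, 0, 0], "jaw": 1}

```text
t: 15.3
tool_pos: [0.6105, 0.0764, 0.3617]
orientation: [-2.237, -2.206, 0.0]
force: [-0.3, -1.3, -4.2]
opening: 0.0214
gripper_force: 58.0
```

```bash
python3 - <<'E'
from h import *
look()
E
```

```text
15.3 [0.6105 0.0764 0.3617] [-0.3447 -1.2614 -4.1593] [-0.0861 -0.0867  0.0069] 0.021375406182866524
board z pct [0.0339 0.0363 0.0376 0.039  0.0431 0.0867 0.0982]
-0.012 65 [0.1859 0.1906 0.1972 0.2013 0.2082]
0.008 17 [0.1835 0.1858 0.1899 0.192  0.1925]
0.025 8 [0.1823 0.1848 0.1877 0.1893 0.1908]
```

Emit:
servo_tool:
  increments:
    - {"slide": [0, 0, 0], "dr": [0, 0, 0], "jaw": 1}
    - {"slide": [0, 0, 0], "dr": [0, 0, 0], "jaw": 1}
    - {"slide": [0, 0, 0], "dr": [0, 0, 0], "jaw": 1}
    - {"slide": [0, 0, 0], "dr": [0, 0, 0], "jaw": 1}
    - {"slide": [0, 0, 0], "dr": [0, 0, 0], "jaw": 1}
    - {"slide": [0, 0, 0], "dr": [0, 0, 0], "jaw": 1}
    - {"slide": [0, 0, 0], "dr": [0, 0, 0], "jaw": 1}
    - {"slide": [0, 0, 0], "dr": [0, 0, 0], "jaw": 1}
    - {"slide": [0, 0, 0], "dr": [0, 0, 0], "jaw": 1}
    - {"slide": [0, 0, 0], "dr": [0, 0, 0], "jaw": 1}

```text
t: 16.4
tool_pos: [0.6105, 0.0765, 0.3618]
orientation: [2.237, 2.206, 0.0]
force: [-0.6, -0.5, -4.4]
opening: 0.0218
gripper_force: 58.0
```

```bash
python3 - <<'E'
from h import *
look()
E
```

```text
16.4 [0.6105 0.0765 0.3618] [-0.5787 -0.5377 -4.3779] [-0.0862 -0.0439 -0.0535] 0.021804240642487687
board z pct [0.0338 0.0362 0.0376 0.039  0.0428 0.0867 0.0983]
-0.012 63 [0.1848 0.191  0.1977 0.201  0.2092]
0.008 19 [0.1829 0.186  0.1901 0.1913 0.1922]
0.025 7 [0.183  0.1851 0.1868 0.1886 0.1889]
```

The board has stopped, about 99 mm down. I lower the rod off the bar and withdraw.

Emit:
servo_tool:
  increments:
    - {"slide": [0, 0, 3], "dr": [0, 0, 0], "jaw": 1}
    - {"slide": [0, 0, 6], "dr": [0, 0, 0], "jaw": 1}
    - {"slide": [0, 0, 9], "dr": [0, 0, 0], "jaw": 1}
    - {"slide": [0, 0, 13], "dr": [0, 0, 0], "jaw": 1}
    - {"slide": [0, 0, 18], "dr": [0, 0, 0], "jaw": 1}
    - {"slide": [0, 0, 23], "dr": [0, 0, 0], "jaw": 1}
    - {"slide": [0, 0, 27], "dr": [0, 0, 0], "jaw": 1}
    - {"slide": [0, 0, 28], "dr": [0, 0, 0], "jaw": 1}
    - {"slide": [15, 0, 28], "dr": [0, 0, 0], "jaw": 1}
    - {"slide": [40, 0, 28], "dr": [0, 0, 0], "jaw": 1}
    - {"slide": [65, 0, 28], "dr": [0, 0, 0], "jaw": 1}
    - {"slide": [80, 0, 28], "dr": [0, 0, 0], "jaw": 1}
    - {"slide": [80, 0, 28], "dr": [0, 0, 0], "jaw": 1}

```text
t: 17.8
tool_pos: [0.6114, 0.1589, 0.334]
orientation: [-2.234, -2.209, -0.001]
force: [-0.3, 0.8, -1.4]
opening: 0.0217
gripper_force: 58.0
```

```bash
python3 - <<'E'
from h import *
look()
s=read_state();rel([([.5394,.217,.26],down(2)),([.5394,.217,.193],down(2))],s)
E
```

```text
17.8 [0.6114 0.1589 0.334 ] [-0.294   0.8333 -1.365 ] [-0.0616 -0.0792 -0.0098] 0.021653695274139968
board z pct [0.034  0.0364 0.0377 0.039  0.0427 0.0867 0.0982]
-0.012 8 [0.194  0.1949 0.1987 0.2024 0.2071]
0.025 1 [0.1599 0.1599 0.1599 0.1599 0.1599]
slide [ 59.4 -73.   73.7] dr [ 0.0001  0.0005 -0.0479]
slide [ 59.5 -73.  140.7] dr [ 0.0001  0.0005 -0.0479]
```

Emit:
servo_tool:
  increments:
    - {"slide": [20, -25, 15], "dr": [0, 0, -0.02], "jaw": 1}
    - {"slide": [40, -50, 40], "dr": [0, 0, -0.04], "jaw": 1}
    - {"slide": [56, -70, 65], "dr": [0, 0, -0.049], "jaw": 1}
    - {"slide": [59, -73, 85], "dr": [0, 0, -0.049], "jaw": 1}
    - {"slide": [59, -73, 105], "dr": [0, 0, -0.049], "jaw": 1}
    - {"slide": [59, -73, 117], "dr": [0, 0, -0.049], "jaw": 1}
    - {"slide": [59, -73, 120], "dr": [0, 0, -0.049], "jaw": 1}
    - {"slide": [59, -73, 120], "dr": [0, 0, -0.049], "jaw": 1}

```text
t: 18.7
tool_pos: [0.5398, 0.2159, 0.2138]
orientation: [-2.183, -2.259, 0.001]
force: [-0.1, 0.5, -1.1]
opening: 0.0212
gripper_force: 58.0
```

```bash
python3 - <<'E'
from h import *
s=read_state();print(s['t'],s['tool_pos'],s['force'])
a,d=read_camera("side");Q=cloud("side",d)
k=(Q[...,2]>.015)&(Q[...,2]<.07)&(abs(Q[...,0]-.54)<.02)&(d>0)
for y0 in np.arange(.1,.31,.01):
    Y=Q[k&(abs(Q[...,1]-y0)<.005)]
    if len(Y): print(round(y0,3),len(Y),np.median(Y[:,0]),np.percentile(Y[:,2],[5,50,95]))
cv2.imwrite("pics/l1.png",cv2.resize(a[120:320,150:350],None,fx=3,fy=3)[:,:,::-1])
E
```

```text
18.7 [0.5398 0.2159 0.2138] [-0.1435  0.4882 -1.1173]
0.11 5 0.540242879965412 [0.0414 0.0435 0.0446]
0.12 2 0.5416383876066002 [0.0441 0.0444 0.0447]
0.13 6 0.5382924359823773 [0.0379 0.0418 0.0435]
0.14 12 0.5392678036079597 [0.0386 0.0426 0.0447]
0.15 11 0.53763374020558 [0.0377 0.042  0.0452]
0.16 10 0.5371247305471616 [0.0374 0.0407 0.0435]
0.17 2 0.5355499891675701 [0.0383 0.0404 0.0424]
0.2 1 0.5458291834972312 [0.0516 0.0516 0.0516]
0.21 18 0.5478453485235537 [0.0513 0.0528 0.0652]
0.22 62 0.5401141878488502 [0.0317 0.0527 0.0678]
0.23 100 0.532581224244334 [0.0312 0.0515 0.0674]
0.24 48 0.5301819283719708 [0.0302 0.051  0.0535]
0.25 48 0.5290819880824833 [0.0296 0.0506 0.0531]
0.26 45 0.5297216888204178 [0.0302 0.0512 0.0534]
0.27 46 0.5290820061584225 [0.031  0.0511 0.0534]
0.28 48 0.528599963511845 [0.0315 0.051  0.0532]
0.29 107 0.5343917745663781 [0.0291 0.0412 0.0525]
```

View pics/l1.png

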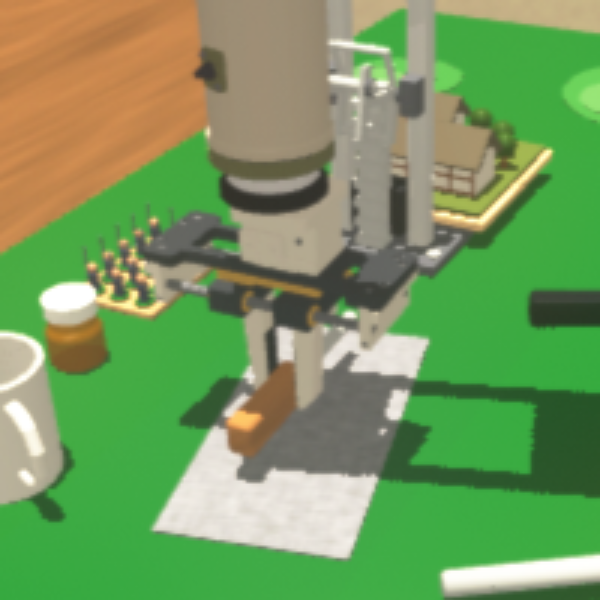

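The rod is level over the felt (handle at 260,415) and the board is down (470,180). I lower the rod onto the felt.

Emit:
servo_tool:
  increments:
    - {"slide": [0, 0, 8], "dr": [0, 0, 0], "jaw": 1}
    - {"slide": [0, 0, 14], "dr": [0, 0, 0], "jaw": 1}
    - {"slide": [0, 0, 17], "dr": [0, 0, 0], "jaw": 1}
    - {"slide": [0, 0, 19], "dr": [0, 0, 0], "jaw": 1}
    - {"slide": [0, 0, 20], "dr": [0, 0, 0], "jaw": 1}
    - {"slide": [0, 0, 20], "dr": [0, 0, 0], "jaw": 1}
    - {"slide": [0, 0, 20], "dr": [0, 0, 0], "jaw": 1}

```text
t: 19.45
tool_pos: [0.5396, 0.2165, 0.1939]
orientation: [2.182, 2.26, 0.0]
force: [0.9, -0.7, -1.3]
opening: 0.0215
gripper_force: 58.0
```

Emit:
servo_tool:
  increments:
    - {"slide": [0, 0, 1], "dr": [0, 0, 0], "jaw": 1}
    - {"slide": [0, 0, 1], "dr": [0, 0, 0], "jaw": 1}
    - {"slide": [0, 0, 1], "dr": [0, 0, 0], "jaw": 1}

```text
t: 19.75
tool_pos: [0.5395, 0.2165, 0.1928]
orientation: [2.182, 2.26, 0.0]
force: [-0.9, 0.0, -1.1]
opening: 0.0219
gripper_force: 58.0
```

Emit:
servo_tool:
  increments:
    - {"slide": [0, 0, 1], "dr": [0, 0, 0], "jaw": 1}
    - {"slide": [0, 0, 1], "dr": [0, 0, 0], "jaw": 1}
    - {"slide": [0, 0, 1], "dr": [0, 0, 0], "jaw": 1}

```text
t: 20.05
tool_pos: [0.5395, 0.2165, 0.1918]
orientation: [2.182, 2.26, 0.0]
force: [0.1, 1.0, -2.2]
opening: 0.0215
gripper_force: 58.0
```

Emit:
servo_tool:
  increments:
    - {"slide": [0, 0, 0.5], "dr": [0, 0, 0], "jaw": 1}
    - {"slide": [0, 0, 0.5], "dr": [0, 0, 0], "jaw": 0.7}
    - {"slide": [0, 0, 0.5], "dr": [0, 0, 0], "jaw": 0.6}
    - {"slide": [0, 0, 0.5], "dr": [0, 0, 0], "jaw": 0.4}
    - {"slide": [0, 0, 0.5], "dr": [0, 0, 0], "jaw": 0.2}
    - {"slide": [0, 0, 0.5], "dr": [0, 0, 0], "jaw": 0.2}
    - {"slide": [0, 0, 0.5], "dr": [0, 0, 0], "jaw": 0.2}
    - {"slide": [0, 0, 0.5], "dr": [0, 0, 0], "jaw": 0.2}
    - {"slide": [0, 0, 0.5], "dr": [0, 0, 0], "jaw": 0.2}
    - {"slide": [0, 0, 0.5], "dr": [0, 0, 0], "jaw": 0.2}

```text
t: 21.05
tool_pos: [0.5395, 0.2165, 0.1913]
orientation: [2.182, 2.26, 0.0]
force: [0.1, -0.3, -0.3]
opening: 0.0745
gripper_force: 0.0
```

Emit:
servo_tool:
  increments:
    - {"slide": [0, 0, -15], "dr": [0, 0, 0], "jaw": 0.2}
    - {"slide": [0, 0, -40], "dr": [0, 0, 0], "jaw": 0.2}
    - {"slide": [0, 0, -80], "dr": [0, 0, 0], "jaw": 0.2}
    - {"slide": [0, 0, -120], "dr": [0, 0, 0], "jaw": 0.2}
    - {"slide": [0, 0, -150], "dr": [0, 0, 0], "jaw": 0.2}
    - {"slide": [40, -40, -160], "dr": [0, 0, 0], "jaw": 0.2}
    - {"slide": [60, -80, -160], "dr": [0, 0, 0], "jaw": 0.2}
    - {"slide": [60, -120, -160], "dr": [0, 0, 0], "jaw": 0.2}
    - {"slide": [60, -120, -160], "dr": [0, 0, 0], "jaw": 0.2}

```text
t: 21.95
tool_pos: [0.4131, 0.2727, 0.3512]
orientation: [-2.178, -2.262, 0.004]
force: [0.1, -0.5, -0.4]
opening: 0.0745
gripper_force: 0.0
```

```bash
python3 - <<'E'
from h import *
s=read_state();print(s['t'],s['tool_pos'],s['force'],s['opening'])
a,d=read_camera("side");b,e=read_camera("top")
Q=cloud("side",d);k=(Q[...,2]>.015)&(Q[...,2]<.07)&(abs(Q[...,0]-.54)<.02)&(d>0)
for y0 in np.arange(.11,.3,.03):
    Y=Q[k&(abs(Q[...,1]-y0)<.005)]
    if len(Y): print(round(y0,3),len(Y),np.median(Y[:,0]),np.percentile(Y[:,2],[5,50,95]))
P=cloud("top",e);k=(P[...,0]>.51)&(P[...,0]<.7)&(P[...,1]<-.13)&(P[...,1]>-.31)&(e>0);print(np.percentile(P[k][:,2],[20,40,95]))
cv2.imwrite("pics/f.png",np.hstack([cv2.resize(a,(400,300)),cv2.resize(b,(400,300))])[:,:,::-1])
E
```

```text
21.95 [0.4131 0.2727 0.3512] [ 0.0567 -0.528  -0.4051] 0.07447310282843649
0.11 6 0.5387332036039684 [0.0182 0.021  0.0218]
0.14 14 0.5386549844686903 [0.0168 0.0212 0.0225]
0.17 14 0.5375318733045764 [0.017  0.0211 0.0243]
0.2 10 0.5344829440896 [0.0183 0.0244 0.0273]
0.23 35 0.5312965229719327 [0.0186 0.0295 0.0314]
0.26 41 0.5322741228623314 [0.0184 0.0296 0.0314]
0.29 68 0.534243354528882 [0.0163 0.0255 0.0313]
[0.0362 0.039  0.0983]
```

View pics/f.png

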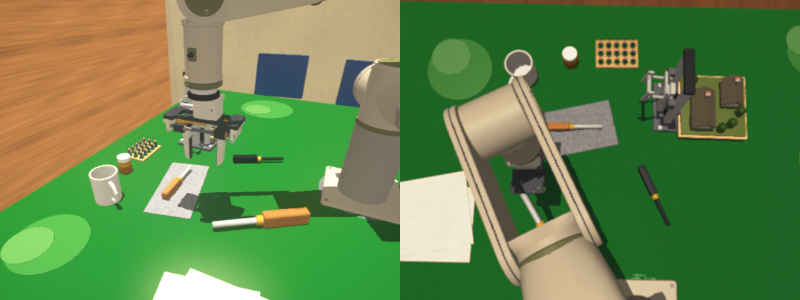

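The picture shows the rod flat on the felt (left panel 178,182), the board down (right panel 712,108), the bystanders where they were and the gripper clear. I hand the job in.

```bash
python3 -c "
from plant import close_job
print(close_job())"
```

```text
the job is handed in; nothing more can be done
None
```

The job is handed in at about 22 s of the 69 s allowed: the village board sank about 99 mm and stopped at the bottom, the rod lies flat on its grey felt, and the mug, paint jar and tray were not touched.

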